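# Lock the carving turntable with its bar

## Task

The low carving turntable has to be locked before its board goes back on: push its slotted disc round by a peg until the slot lines up with the steel bar lying in the guide, then push the bar through the slot until its nose is fully home against the end stop. Only push: the bar must stay down in its guide and never be lifted or carried. Leave the tools, clay and other things lying on the table where they are.

Things in the scene. Friction and masses are not known exactly. Their poses are not given: they have to be found in the camera images.
- lock_base: fixed grey base plate of the turntable lock, 232 x 112 x 10 mm, flat on the table, left or right of the round banding wheel (which is not part of the job). Origin: on the disc's axis at table height; x along the bar's travel, from the guide to the end stop, z up. In this frame the plate covers x -151 to +81 mm, y -56 to +56 mm.
- guide_mouth (a point): where the guide opens towards the disc, on its floor: 52 mm before the disc's axis, 16 mm above the table. The guide is an open-topped dark channel from here back to 148 mm before the axis: two side rails 13 mm wide, 23 mm apart inside, their tops 30 mm above the table.
- end_stop (a point): centre of the end stop's face, which the bar's nose meets when home: 68 mm past the disc's axis, 26 mm above the table. The stop's top is 36 mm above the table; before it stand the keeper's two side walls, 27 mm apart inside.
- lock_disc (a joint): angle of the slotted disc about its vertical axis, rad, counter-clockwise positive from above; 0 or pi (half a turn on, the same thing) = slot in line with the bar. It starts at 0.58 to 2.56, so the shorter way may be either way round; its stops are at -4 and 7. It stays where it is left and resists with about 0.06 N m (2 N at a peg).
- disc_slot (a point): on the axis of the light grey disc (90 mm across), on its top 36 mm above the table, turning with it: x along the slot, z up. The slot, 25 mm wide with flared mouths, runs straight across; its floor is 15 mm above the table. Two upright steel pegs, 13 mm across, stand at y +33 and y -33 mm, square to the slot; their tops are 62 mm above the table.
- lock_bar: loose straight steel bar, 120 x 20 x 20 mm, about 0.45 kg, lying in the open guide; nothing holds it down. Origin: middle of its underside (16 mm above the table); x to the nose, z up. The last 20 mm at the nose taper to 8 mm wide, so it enters a slot up to about 0.2 rad off line and brings the disc into line. It slides on plain friction (a few newtons).
- bar_nose (a point): centre of the bar's nose end, 60 mm ahead of the bar's origin and 10 mm above its underside. It starts 51 to 64 mm before the disc's axis, outside the disc's rim, and is fully home at the end stop, 68 mm past the axis.
- push_plate (a point): back face of the upright push plate on the bar's tail end, where to push: 60 mm behind the bar's origin, 50 mm above the table. The plate, 26 mm wide and 8 mm thick, stands on the bar (bar top 36 mm above the table) and reaches 64 mm above the table; fingertips more than 38 mm above the table push it clear of the guide rails. With the bar home this face is 52 mm before the disc's axis.
- painted_tile: bystander: painted relief tile 111 x 190 x 32 mm, origin under its centre
- needle_tool: bystander: needle tool with a red handle, 148 mm long, 26 mm wide, 11 mm high, beside the guide, origin under its centre
- wood_rib: bystander: kidney-shaped wooden rib 96 x 61 x 9 mm, beside the guide, origin under its centre
- loop_tool: bystander: wire loop tool with a wooden handle, 169 mm long, 12 mm high, lying across beyond the end stop, origin under its centre
- clay_lump: bystander: lump of clay 43 x 34 x 22 mm near the front edge, origin under its centre. (Not listed: a table clamp, part of the furniture, stands about 130 mm high at the front edge near x 0.32, y 0.19 m; keep the gripper clear of it.)
- glaze_pot: bystander: capped white pot 60 mm across, 74 mm high, origin under its centre

How it is judged:
On the way, in this order (a step that is already met when the one before it is completed fails the run):
1. the slot is turned into line with the bar while the bar is still outside the disc (angle between the x axis of disc_slot and the x axis of lock_base, either way round below 0.25 rad and x of bar_nose in the frame of lock_base below -0.035 m), for 0.2 s.
2. the bar is pushed through the slot, its nose home at the end stop (x of bar_nose in the frame of lock_base above 0.06 m and y of bar_nose in the frame of lock_base between -0.008 and 0.008 m and z of bar_nose in the frame of lock_base below 0.034 m and angle between the x axis of each of lock_bar, disc_slot and the x axis of lock_base, either way round below 0.12 rad), for 0.2 s.
At the end, for the whole second after the job is handed in: The bar lies at rest through the disc's slot: its nose at least 60 mm past the disc's axis (the end stop is at 68 mm), within 8 mm of the centre line and down in the keeper, bar and slot each within 0.12 rad of the guide's line; no bystander has moved by 25 mm (all of step 2 and linear speed of lock_bar below 0.01 m/s and distance of each of painted_tile, needle_tool, wood_rib, loop_tool, clay_lump, glaze_pot from where it was at the start of the episode below 0.025 m); the robot touches nothing.
It fails at once if the bar is lifted or carried (raised by over 15 mm or tipped by over 0.25 rad) (z of lock_bar in the frame of lock_base above 0.031 m or angle between lock_bar's own z axis and vertical above 0.25 rad).
It fails at once if a bystander is pushed 25 mm or more from where it lay (distance of any of painted_tile, needle_tool, wood_rib, loop_tool, clay_lump, glaze_pot from where it was at the start of the episode above 0.025 m).
It also fails if it takes over 58 s, if anything falls off the work surface, if the arm or the gripper's body presses on something with over 40 N, if the wrist force passes 120 N, or if a joint passes its speed limit or range.

## Robot

A 6-joint arm with a two-finger parallel gripper is mounted at the origin on a cart in front of the work surface, level with it; the furniture and walls round the work are solid. World frame = base frame: x ahead of the robot, y to its left, z up, the work surface at z = 0. Lengths are in m, angles in rad, forces in N, time in s.
With the tool pointing down it reaches from about 0.3 to 0.875 m from the base axis. Payload 6.4 kg.
Tool frame: the origin (TCP) lies at the very end of the fingers, on their centre line; the grasp point (between the pads) lies 19 mm behind it; z points along the fingers, y is the line along which they close (so a half turn about z gives the same grasp; the last joint's range is limited). The gripper opens to 85 mm and grips with 20 to 120 N. Pads are 22 mm wide; open, the fingers measure 114 mm over their backs; the gripper's body (76 mm by 85 mm) begins 54 mm behind the grasp point. The pads swing forward as they close: fully open they stand 13 mm farther back than shut.
Start: joints at [-1.364, 0.181, 1.607, -0, 1.354, -0.206], TCP at [0.231, -0.527, 0.231] pointing down, gripper open.
Joint ranges: [-2.99, 2.99], [-0.89, 2.07], [0.3, 2.58], [-1.14, 4.28], [0, 2.63], [-3.12, 3.12]. Speed limits (rad/s): [2.57, 2.57, 3.01, 3.14, 3.14, 3.14].

## Interface

Orientations are given as a unit quaternion [w, x, y, z].
In Python, from bench import ctrl gives the robot as it stands.
- The arm moves only by the tool tcp_steps, called after "Emit:" as name([rows], argument=value, ...), one row to a line, values as JSON. Schema: {"type":"object","properties":{"ticks":{"type":"array","items":{"type":"object","properties":{"sx":{"type":"number"},"sy":{"type":"number"},"sz":{"type":"number"},"ax":{"type":"number"},"ay":{"type":"number"},"az":{"type":"number"},"jaw":{"type":"number"}},"additionalProperties":false,"required":["jaw"]},"minItems":1,"maxItems":10},"only":{"type":"string"},"quiet":{"type":"boolean"},"lines":{"type":"string"}},"required":["ticks"],"additionalProperties":false}. ticks is a list of rows, 1 to 10 of them, each an object with the fields sx, sy, sz (the shift in fractions of the full range, 1 being 1 m), ax, ay, az (a rotation vector in shares of 180 degrees (1.0 is 180 degrees)), jaw (the opening from 0.0 (shut) to 1.0 (fully open)); a field left out counts as zero (the opening has to be given); each row is the pose to reach, as a shift and turn from the pose commanded when the call began, along the tool's axes at that moment; what a row does not reach only later rows make up. A row lasts 1/8 s, in which the tool goes at most 0.0625 m and 0.188 rad, less where a joint would pass 70% of its speed; a pose out of reach is approached as far as the arm can. The fingers move at their own pace and stop on an object; the grip force is fixed at half the most. Time passes only in rows, so rows that do not move let the fingers close. The tool returns the time, the measured TCP pose, the force, the opening and the grip force at its end. only (a regular expression) keeps the lines of the reply that match it, lines (a string "A,B") keeps lines A to B, and quiet returns only ok. Input that does not fit is refused with a message, and nothing moves.
- ctrl.get_obs(): the state, without advancing time (a new reading comes with each control period).
- ctrl.camera(name): name is "side" or "top"; returns the picture (420x560x3 uint8, blue, green, red); there is no depth.
- ctrl.camera_params(name): a dict with "fovy" (degrees; the focal length in pixels is half the picture's height over the tangent of half this angle, whatever the lens; pixels are square), "cx", "cy" (the principal point, pixels), "dist" ([k1, k2, p1, p2, k3] as OpenCV has them; the pictures are not rectified), "view" (4x4, takes a point from world to camera coordinates). Camera axes: x right, y up, looking along -z (the intrinsics and any distortion apply to the point x, -y, -z); pixel columns grow to the right and rows downward; lengths in m; the calibration is good to about 2 mm. A picture is of the moment at which its call begins. camera_params takes no time and is no camera call.
- ctrl.hand_in(): hands the job in; it is judged then, once.
The state is a dict: "time_s": time; "q": joint angles; "dq": joint speeds; "joint_efforts": joint torques, N m; "eef_pos": TCP position; "eef_rot": TCP orientation; "wrist_force": force on the tool from outside, world axes, zero at the start; "torque": the same for the moment, N m; "opening": opening from 0.0 (shut) to 1.0 (fully open); "grasp_force": force on a finger pad.
Only numpy, scipy, OpenCV 4.12 (cv2) and the standard library are available. Lean on these libraries where they do the work, as an engineer would, in place of code of your own. Each camera call takes 0.05 s, during which the arm holds its last target. There are 200 camera calls.

## Working session

There is one attempt and no reset: what is moved stays moved. The work goes in short steps, Python scripts to look and compute and a tool call to move; the robot and the scene stay as the last step left them, time stands still between calls to the robot, and variables do not carry over. Pictures are saved under pics/ and viewed, at most 12 in all, crops included, and the job is handed in when it is done.

```bash
ls; mkdir -p pics; python3 - <<'E'
from bench import ctrl
import cv2,json
o=ctrl.get_obs();print(o['time_s'],o['eef_pos'],o['eef_rot'],o['opening'])
for n in('side','top'):
    cv2.imwrite(f'pics/{n}0.png',ctrl.camera(n));p=ctrl.camera_params(n);print(n,p)
E
```

```text
bench.py
pics
0.0 [ 0.23058181 -0.52612496  0.23037934] [-8.95905332e-04  9.78770731e-01  2.04956221e-01  8.87453689e-07] 1.0008776304556517
side {'fovy': 50.876979883887785, 'cx': 280.9348521103967, 'cy': 206.24090686188555, 'dist': array([-0.00785617,  0.        ,  0.        ,  0.        ,  0.        ]), 'view': array([[-0.87038094, -0.49193999,  0.02078607,  0.50092599],
       [ 0.23209968, -0.37268701,  0.89846209, -0.20463231],
       [-0.43424273,  0.78682872,  0.43855879, -0.8070756 ],
       [ 0.        ,  0.        ,  0.        ,  1.        ]])}
top {'fovy': 51.49110161138438, 'cx': 285.46583356683055, 'cy': 207.04895110598184, 'dist': array([-0.05474572,  0.        ,  0.        ,  0.        ,  0.        ]), 'view': array([[-0.01757229, -0.99981175,  0.00822701,  0.01320233],
       [ 0.98364791, -0.01581194,  0.17940672, -0.58994029],
       [-0.17924286,  0.01124507,  0.98374059, -1.01498554],
       [ 0.        ,  0.        ,  0.        ,  1.        ]])}
```

View pics/top0.png

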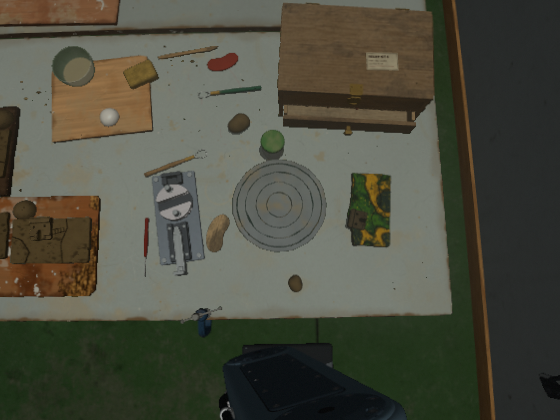

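View pics/side0.png

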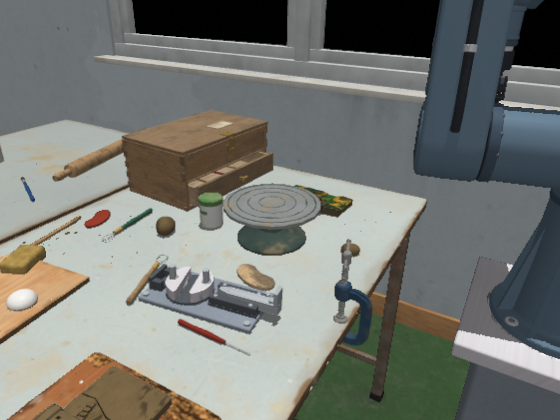

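The top view shows the lock at about (176,215), with its guide towards the robot, the end stop at (172,178) and the clamp at (203,320). I'll zoom in on both views.

```bash
cat > h.py <<'E'
import numpy as np,cv2
from bench import ctrl
def K(p):
    f=210/np.tan(np.radians(p['fovy'])/2);return np.array([[f,0,p['cx']],[0,f,p['cy']],[0,0,1]])
def ray(n,uv,z):
    p=ctrl.camera_params(n);u=cv2.undistortPoints(np.array([[uv]],float),K(p),p['dist'])[0,0]
    R=p['view'][:3,:3];c=-R.T@p['view'][:3,3];d=R.T@np.array([u[0],-u[1],-1]);return c+d*(z-c[2])/d[2]
def proj(n,P):
    p=ctrl.camera_params(n);V=p['view']@np.array([[1,0,0,0],[0,-1,0,0],[0,0,-1,0],[0,0,0,1]]) if 0 else np.diag([1,-1,-1,1])@p['view']
    return cv2.projectPoints(np.atleast_2d(np.array(P,float)),cv2.Rodrigues(V[:3,:3])[0],V[:3,3],K(p),p['dist'])[0][:,0]
def crop(img,x,y,w,h,s,fn): cv2.imwrite(fn,cv2.resize(img[y:y+h,x:x+w],None,fx=s,fy=s,interpolation=cv2.INTER_CUBIC))
E
python3 - <<'E'
import cv2;from h import crop
a=cv2.imread('pics/top0.png');b=cv2.imread('pics/side0.png')
import numpy as np
A=cv2.resize(a[165:285,140:215],None,fx=5,fy=5,interpolation=2);B=cv2.resize(b[255:335,130:290],None,fx=5,fy=5,interpolation=2)
cv2.imwrite('pics/t1.png',A);cv2.imwrite('pics/s1.png',B)
E
```

```text
(no output)
```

View pics/t1.png

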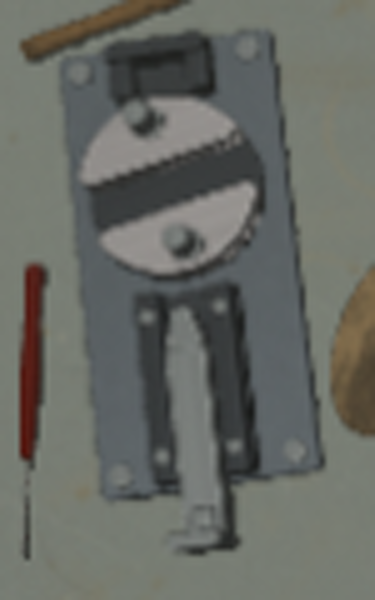

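View pics/s1.png

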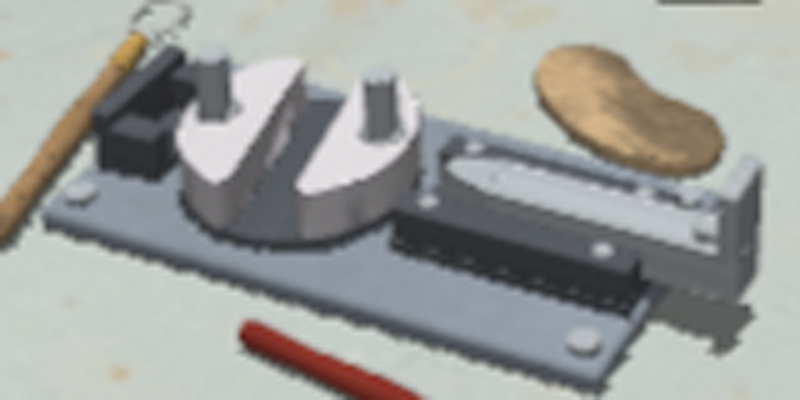

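Top crop: plate corners at about (60,62), (270,33), (325,468) and (103,498). Pegs are at (143,115) and (180,238), and the slot is nearly square to the bar. Side crop: plate corners at about (47,213) and (597,385). Next I'll compute the poses.

```bash
python3 - <<'E'
from h import *
for n in('top','side'):
    p=ctrl.camera_params(n);R=p['view'][:3,:3];print(n,'cam',-R.T@p['view'][:3,3])
T=lambda c,z:ray('top',(140+(c[0]-2)/5,165+(c[1]-2)/5),z)
S=lambda c,z:ray('side',(130+(c[0]-2)/5,255+(c[1]-2)/5),z)
c=[T(q,.01) for q in[(60,62),(270,33),(325,468),(103,498)]]
for q in c:print('corner',q.round(4))
# rigid fit
L=np.array([[.081,.056],[.081,-.056],[-.151,-.056],[-.151,.056]]);W=np.array(c)[:,:2]
l=L-L.mean(0);w=W-W.mean(0);th=np.arctan2((l[:,0]*w[:,1]-l[:,1]*w[:,0]).sum(),(l*w).sum())
R=np.array([[np.cos(th),-np.sin(th)],[np.sin(th),np.cos(th)]]);o=W.mean(0)-R@L.mean(0);print('th',th,'o',o,'res',(W-(L@R.T+o)).round(4).tolist())
print('side corners',S((47,213),.01),S((597,388),.01))
print('pegs top',T((137,106),.062),T((177,234),.062)); print('side pegs',S((212,50),.062),S((380,74),.062))
print('plate tail',T((165,545),.064),T((238,545),.064), 'nose',T((181,308),.036))
b=lambda q:(R.T@(np.array(q)[:2]-o)).round(4)
print('local pegs',b(T((140,110),.062)),b(T((178,234),.062)),'side',b(S((212,50),.062)),b(S((380,74),.062)),'nose',b(T((181,308),.036)),b(S((450,163),.036)))
print('tail top side crop(760,158),(722,185)',b(S((760,158),.064)),b(S((722,185),.064)))
E
```

```text
top cam [0.39859661 0.01528532 1.10421311]
side cam [0.13302482 0.80519199 0.52739218]
corner [0.6828 0.3487 0.01  ]
corner [0.6964 0.2396 0.01  ]
corner [0.4711 0.2075 0.01  ]
corner [0.4577 0.3187 0.01  ]
th 0.13398709327051753 o [0.61166515 0.28329681] res [[-0.0017, -0.0009], [-0.003, 0.001], [0.0016, -0.0001], [0.0031, 0.0001]]
side corners [0.67990616 0.35257607 0.01      ] [0.45314353 0.32623958 0.01      ]
pegs top [0.64629409 0.29378662 0.062     ] [0.5820571 0.2721843 0.062    ]
side pegs [0.64467061 0.29549697 0.062     ] [0.58122114 0.27551686 0.062     ]
plate tail [0.43219555 0.27355816 0.064     ] [0.43173515 0.2388311  0.064     ] nose [0.54937701 0.27558763 0.036     ]
local pegs [0.0335 0.0045] [-0.0309 -0.0075] side [0.0343 0.0077] [-0.0312 -0.0036] nose [-0.0628  0.0007] [-0.0632  0.0035]
tail top side crop(760,158),(722,185) [-0.1802 -0.009 ] [-0.174   0.0105]
```

Mean of both views: disc axis at about (0.6135, 0.284), guide yaw about 0.13. The near peg bears about 0.31+π in world, so the slot is shortest turned CCW by about 1.39 rad. I'll push the near peg with the shut fingers.

The manual's scale: turns go in shares of 180 degrees. Converting my numbers, -0.503 rad / 3.1416 = -0.1601.

```bash
cat >> h.py <<'E'
from scipy.spatial.transform import Rotation as Ro
def to(P,alpha=None):
    "shift in tool axes to world TCP P with tool x at world angle alpha, pointing down"
    o=ctrl.get_obs();R=Ro.from_quat(np.roll(o['eef_rot'],-1))
    G=R if alpha is None else Ro.from_matrix(np.array([[np.cos(alpha),np.sin(alpha),0],[np.sin(alpha),-np.cos(alpha),0],[0,0,-1.]]).T@np.eye(3)) if 0 else Ro.from_matrix(np.column_stack([[np.cos(alpha),np.sin(alpha),0],[np.sin(alpha),-np.cos(alpha),0],[0,0,-1.]]))
    return R.inv().apply(np.array(P)-o['eef_pos']).round(4),(R.inv()*G).as_rotvec().round(3)
E
python3 -c "
from h import *;print(to([.559,.2916,.2304],.916))"
```

```text
(array([ 0.6289, -0.6173,  0.0012]), array([-0.001, -0.001, -0.503]))
```

Emit:
tcp_steps([
  {"sx": 0.629,"sy": -0.617,"az": -0.1601,"jaw": 0},
  {"sx": 0.629,"sy": -0.617,"az": -0.1601,"jaw": 0},
  {"sx": 0.629,"sy": -0.617,"az": -0.1601,"jaw": 0},
  {"sx": 0.629,"sy": -0.617,"az": -0.1601,"jaw": 0},
  {"sx": 0.629,"sy": -0.617,"az": -0.1601,"jaw": 0},
  {"sx": 0.629,"sy": -0.617,"az": -0.1601,"jaw": 0},
  {"sx": 0.629,"sy": -0.617,"az": -0.1601,"jaw": 0},
  {"sx": 0.629,"sy": -0.617,"az": -0.1601,"jaw": 0},
  {"sx": 0.629,"sy": -0.617,"az": -0.1601,"jaw": 0},
  {"sx": 0.629,"sy": -0.617,"az": -0.1601,"jaw": 0},
])

```text
time_s: 1.35
eef_pos: [0.4641, 0.0553, 0.2313]
eef_rot: [0.0, 0.897, 0.442, 0.0]
wrist_force: [0.7, -1.1, -0.2]
opening: -0.001
grasp_force: 0.0
```

```bash
python3 -c "
from h import *;print(to([.559,.2916,.2304],.916))"
```

```text
(array([ 0.2452, -0.0686,  0.0008]), array([ 0., -0.,  0.]))
```

Emit:
tcp_steps([
  {"sx": 0.245,"sy": -0.069,"jaw": 0},
  {"sx": 0.245,"sy": -0.069,"jaw": 0},
  {"sx": 0.245,"sy": -0.069,"jaw": 0},
  {"sx": 0.245,"sy": -0.069,"jaw": 0},
  {"sx": 0.245,"sy": -0.069,"jaw": 0},
  {"sx": 0.245,"sy": -0.069,"sz": 0.06,"jaw": 0},
  {"sx": 0.245,"sy": -0.069,"sz": 0.12,"jaw": 0},
  {"sx": 0.245,"sy": -0.069,"sz": 0.12,"jaw": 0},
])

```text
time_s: 2.35
eef_pos: [0.5536, 0.2873, 0.1056]
eef_rot: [-0.001, 0.897, 0.442, -0.006]
wrist_force: [0.5, 0.4, 0.6]
opening: -0.004
grasp_force: 0.0
```

```bash
python3 - <<'E'
from h import *
for n in('side','top'): cv2.imwrite(f'pics/{n}2.png',ctrl.camera(n))
a=cv2.imread('pics/top2.png');b=cv2.imread('pics/side2.png')
A=cv2.resize(a[160:285,130:230],None,fx=4,fy=4,interpolation=2);B=cv2.resize(b[200:340,130:290][15:],None,fx=2.5,fy=2.5,interpolation=2)
h=max(A.shape[0],B.shape[0]);pad=lambda m:cv2.copyMakeBorder(m,0,h-m.shape[0],0,0,0)
cv2.imwrite('pics/c2.png',np.hstack([pad(A),pad(B)]))
print(to([.559,.2916,.047],.916))
E
```

```text
(array([ 0.0021, -0.0014,  0.0656]), array([ 0.   , -0.   , -0.001]))
```

View pics/c2.png

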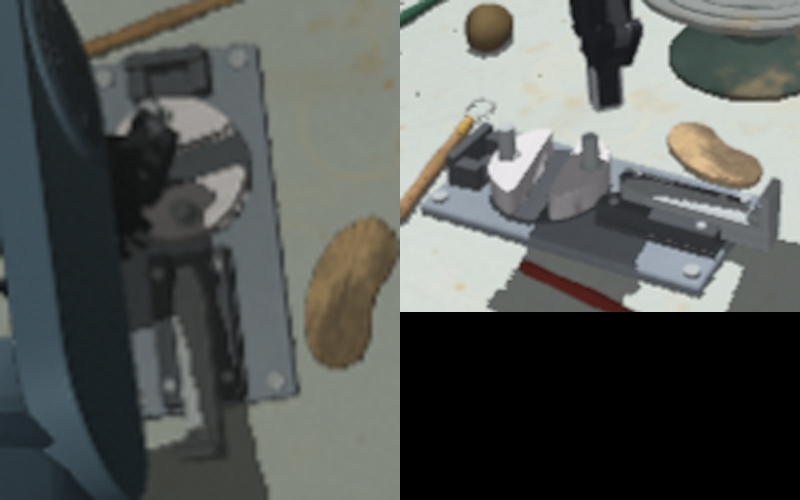

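Fingertips stand over the near side of the disc, left of the near peg as intended. Now I'll lower and sweep.

Emit:
tcp_steps([
  {"sz": 0.04,"jaw": 0},
  {"sz": 0.063,"jaw": 0},
  {"sz": 0.063,"jaw": 0},
  {"sz": 0.063,"jaw": 0},
])

```text
time_s: 2.95
eef_pos: [0.5607, 0.2901, 0.0517]
eef_rot: [0.0, 0.897, 0.442, 0.003]
wrist_force: [0.2, 0.4, 0.8]
opening: 0.004
grasp_force: 0.0
```

Emit:
tcp_steps([
  {"sx": -0.002,"sy": 0.008,"jaw": 0},
  {"sx": -0.005,"sy": 0.018,"jaw": 0},
  {"sx": -0.006,"sy": 0.024,"jaw": 0},
  {"sx": -0.006,"sy": 0.03,"jaw": 0},
  {"sx": -0.004,"sy": 0.036,"jaw": 0},
  {"sx": -0.002,"sy": 0.041,"jaw": 0},
  {"sy": 0.045,"jaw": 0},
  {"sy": 0.045,"jaw": 0},
])

```text
time_s: 3.95
eef_pos: [0.5949, 0.262, 0.0483]
eef_rot: [0.0, 0.897, 0.442, 0.001]
wrist_force: [-0.1, -0.1, -0.2]
opening: -0.001
grasp_force: 0.0
```

```bash
python3 - <<'E'
from h import *
o=ctrl.get_obs();print(o['wrist_force'],o['eef_pos'],proj('side',o['eef_pos']))
b=ctrl.camera('side');a=ctrl.camera('top')
A=cv2.resize(a[160:285,130:230],None,fx=4,fy=4,interpolation=2);B=cv2.resize(b[215:340,130:290],None,fx=2.5,fy=2.5,interpolation=2)
h=500;pad=lambda m:cv2.copyMakeBorder(m,0,h-m.shape[0],0,0,0)
cv2.imwrite('pics/c3.png',np.hstack([pad(A),pad(B)]))
E
```

```text
[-0.08073824 -0.12653472 -0.24567611] [0.59485949 0.26203693 0.0482844 ] [[204.71797694 269.87732996]]
```

View pics/c3.png

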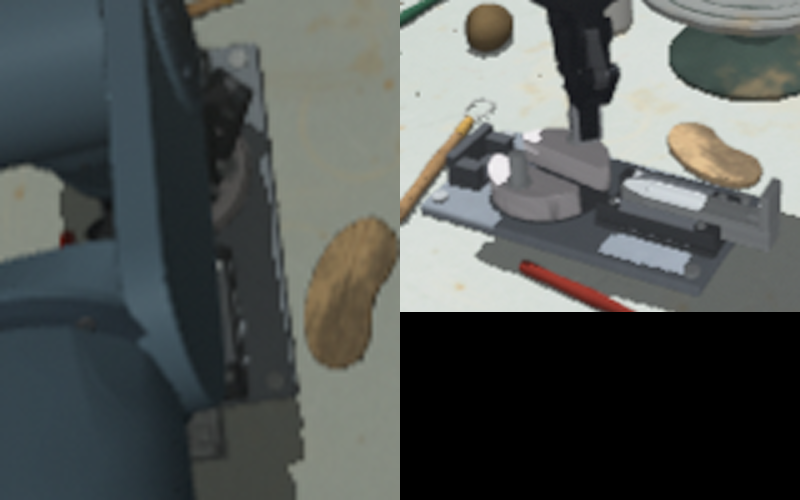

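The sweep turned the disc. Peg A is now near crop (521,155) and the slot is nearly in line with the bar. I'll measure the angle from the side view.

```bash
python3 - <<'E'
from h import *
P=ray('side',(130+121/2.5,215+155/2.5),.062);print(P)
d=P[:2]-[.613,.2855];print(np.hypot(*d),'slot err',np.arctan2(d[1],d[0])-np.pi/2-.13)
for g in np.linspace(-.4,.2,4):
    print(g,proj('side',[.613-.033*np.sin(.13+g),.2855+.033*np.cos(.13+g),.062]))
E
```

```text
[0.60777357 0.31978962 0.062     ]
0.03468563687738812 slot err 0.021255916463140845
-0.4 [[173.37572928 273.98078789]]
-0.19999999999999998 [[175.7022621 275.3610544]]
5.551115123125783e-17 [[178.58196293 276.40648068]]
0.2 [[181.89387315 277.06768661]]
```

Slot error is about 0.02 rad, well within the taper. Next I'll back off, rise and move behind the push plate.

Emit:
tcp_steps([
  {"sy": 0.035,"jaw": 0},
  {"sy": 0.035,"sz": -0.06,"jaw": 0},
  {"sy": 0.035,"sz": -0.08,"jaw": 0},
  {"sy": 0.035,"sz": -0.08,"jaw": 0},
])

```text
time_s: 4.55
eef_pos: [0.6235, 0.2412, 0.131]
eef_rot: [0.001, 0.897, 0.442, 0.003]
wrist_force: [-0.6, -0.2, -0.9]
opening: -0.003
grasp_force: 0.0
```

```bash
python3 - <<'E'
from h import *
print(to([.404,.2566,.125],.13),ctrl.get_obs()['q'])
E
```

```text
(array([-0.1215, -0.1835,  0.0048]), array([ 0.002, -0.005,  0.786])) [ 1.92078490e-01  4.74898100e-01  1.43819470e+00 -5.50092535e-05
  1.22294642e+00  8.46904411e-01]
```

I typed that back-off with the wrong sign (+0.035 in y), so the fingers moved forward and probably turned the disc too far. I'll check before going on.

Converted, 0.786 rad / 3.1416 = 0.2502.

Emit:
tcp_steps([
  {"sx": -0.06,"sy": -0.09,"az": 0.0605,"jaw": 0},
  {"sx": -0.12,"sy": -0.18,"az": 0.121,"jaw": 0},
  {"sx": -0.12,"sy": -0.18,"az": 0.1814,"jaw": 0},
  {"sx": -0.12,"sy": -0.18,"az": 0.2502,"jaw": 0},
  {"sx": -0.12,"sy": -0.18,"az": 0.2502,"jaw": 0},
  {"sx": -0.12,"sy": -0.18,"az": 0.2502,"jaw": 0},
])

```text
time_s: 5.3
eef_pos: [0.4063, 0.2553, 0.1279]
eef_rot: [0.0, 0.998, 0.066, 0.0]
wrist_force: [0.9, -0.5, 0.3]
opening: 0.006
grasp_force: 0.0
```

```bash
python3 - <<'E'
from h import *
b=ctrl.camera('side');a=ctrl.camera('top')
cv2.imwrite('pics/side4.png',b);cv2.imwrite('pics/top4.png',a)
A=cv2.resize(a[160:285,130:230],None,fx=4,fy=4,interpolation=2);B=cv2.resize(b[215:340,130:290],None,fx=2.5,fy=2.5,interpolation=2)
h=500;pad=lambda m:cv2.copyMakeBorder(m,0,h-m.shape[0],0,0,0)
cv2.imwrite('pics/c4.png',np.hstack([pad(A),pad(B)]))
E
```

```text
(no output)
```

View pics/c4.png

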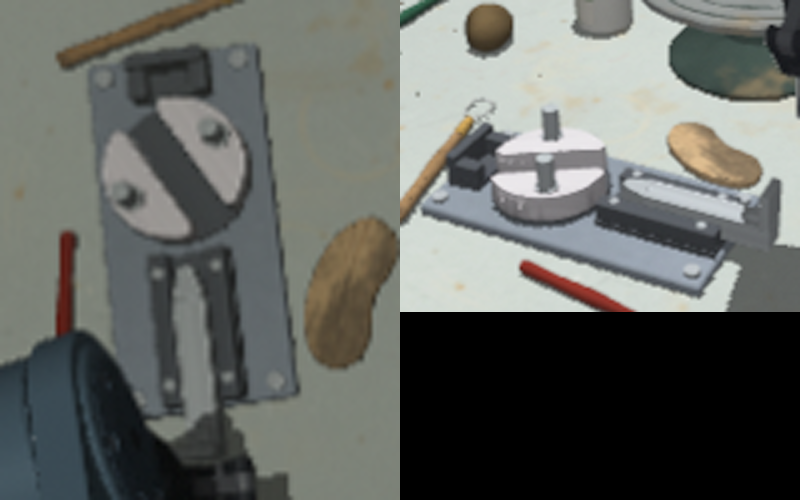

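The overshoot is confirmed: the top crop shows pegs at about (208,125) and (122,188), so the slot is about 0.6 rad past line. I'll turn it back by pushing peg A forwards.

```bash
python3 - <<'E'
from h import *
T=lambda c:ray('top',(130+(c[0]-1.5)/4,160+(c[1]-1.5)/4),.062);S=lambda c:ray('side',(130+(c[0]-400-.75)/2.5,215+(c[1]-.75)/2.5),.062)
for B,A in((T((208,123)),T((121,187))),(S((549,107)),S((544,159)))):
    d=(A-B)[:2];print(B,A,(A+B)/2,np.hypot(*d),'err',np.arctan2(d[1],d[0])-np.pi/2-.13)
E
```

```text
[0.6341577  0.25734219 0.062     ] [0.59508741 0.30962039 0.062     ] [0.61462255 0.28348129 0.062     ] 0.06526482743107512 err 0.5118051177888651
[0.63309833 0.25972921 0.062     ] [0.59158458 0.31464264 0.062     ] [0.61234145 0.28718592 0.062     ] 0.06883949807450186 err 0.5173206729080569
```

```bash
python3 -c "
from h import *;print(to([.566,.309,.125],.13))"
```

```text
(array([ 0.1648, -0.0326,  0.0031]), array([ 0.   , -0.   ,  0.001]))
```

Emit:
tcp_steps([
  {"sx": 0.06,"sy": -0.012,"jaw": 0},
  {"sx": 0.12,"sy": -0.024,"jaw": 0},
  {"sx": 0.165,"sy": -0.033,"jaw": 0},
  {"sx": 0.165,"sy": -0.033,"jaw": 0},
  {"sx": 0.165,"sy": -0.033,"sz": 0.04,"jaw": 0},
  {"sx": 0.165,"sy": -0.033,"sz": 0.08,"jaw": 0},
  {"sx": 0.165,"sy": -0.033,"sz": 0.08,"jaw": 0},
  {"sx": 0.165,"sy": -0.033,"sz": 0.08,"jaw": 0},
])

```text
time_s: 6.4
eef_pos: [0.566, 0.3094, 0.0495]
eef_rot: [-0.0, 0.998, 0.065, 0.001]
wrist_force: [0.3, 0.4, 0.9]
opening: -0.001
grasp_force: 0.0
```

Emit:
tcp_steps([
  {"sx": 0.006,"jaw": 0},
  {"sx": 0.012,"jaw": 0},
  {"sx": 0.018,"jaw": 0},
  {"sx": 0.022,"jaw": 0},
  {"sx": 0.022,"jaw": 0},
])

```text
time_s: 7.02
eef_pos: [0.5878, 0.3122, 0.0486]
eef_rot: [0.0, 0.998, 0.065, 0.001]
wrist_force: [-0.3, 0.6, -0.6]
opening: -0.001
grasp_force: 0.1
```

```bash
python3 - <<'E'
from h import *
print(to([.590,.312,.048],.13))
b=ctrl.camera('side');a=ctrl.camera('top')
cv2.imwrite('pics/side5.png',b);cv2.imwrite('pics/top5.png',a)
A=cv2.resize(a[160:285,130:230],None,fx=4,fy=4,interpolation=2);B=cv2.resize(b[215:340,130:290],None,fx=2.5,fy=2.5,interpolation=2)
h=500;pad=lambda m:cv2.copyMakeBorder(m,0,h-m.shape[0],0,0,0)
cv2.imwrite('pics/c5.png',np.hstack([pad(A),pad(B)]))
E
```

```text
(array([0.0021, 0.0005, 0.0006]), array([ 0.   , -0.001, -0.   ]))
```

View pics/c5.png

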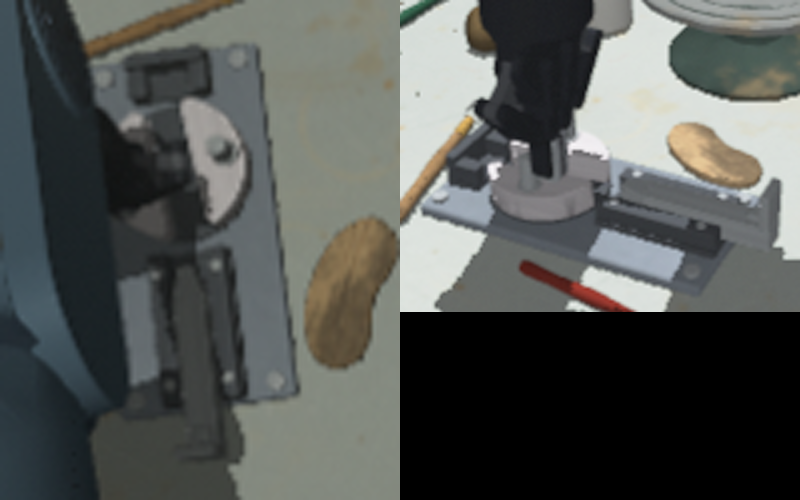

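Peg B now shows at top crop (219,147), and the slot edge is almost parallel to the guide.

```bash
python3 - <<'E'
from h import *
T=lambda c:ray('top',(130+(c[0]-1.5)/4,160+(c[1]-1.5)/4),.062);S=lambda c:ray('side',(130+(c[0]-400-.75)/2.5,215+(c[1]-.75)/2.5),.062)
for P,C,s in((T((219,147)),[.6146,.2835],-1),(S((523,153)),[.6125,.287],1)):
    d=s*(P[:2]-C);print(P,np.hypot(*d),'err',np.arctan2(d[1],d[0])-np.pi/2-.13)
E
```

```text
[0.6190084  0.25019476 0.062     ] 0.033595732579672855 err 0.0015984339177842477
[0.60928549 0.31672722 0.062     ] 0.029900513750528514 err -0.02228493197724879
```

Aligned to within about 0.02 rad. This time I'll back off in −x, away from the peg, then rise and return behind the push plate.

Emit:
tcp_steps([
  {"sx": -0.012,"jaw": 0},
  {"sx": -0.012,"sz": -0.04,"jaw": 0},
  {"sx": -0.012,"sz": -0.08,"jaw": 0},
  {"sx": -0.07,"sy": 0.012,"sz": -0.08,"jaw": 0},
  {"sx": -0.13,"sy": 0.022,"sz": -0.08,"jaw": 0},
  {"sx": -0.19,"sy": 0.032,"sz": -0.08,"jaw": 0},
  {"sx": -0.19,"sy": 0.032,"sz": -0.08,"jaw": 0},
  {"sx": -0.19,"sy": 0.032,"sz": -0.08,"jaw": 0},
])

```text
time_s: 8.12
eef_pos: [0.4034, 0.256, 0.1291]
eef_rot: [-0.0, 0.998, 0.065, 0.001]
wrist_force: [1.3, 0.5, 0.7]
opening: 0.003
grasp_force: 0.0
```

```bash
python3 - <<'E'
from h import *
b=ctrl.camera('side');a=ctrl.camera('top')
A=cv2.resize(a[160:285,130:230],None,fx=4,fy=4,interpolation=2);B=cv2.resize(b[215:340,130:290],None,fx=2.5,fy=2.5,interpolation=2)
h=500;pad=lambda m:cv2.copyMakeBorder(m,0,h-m.shape[0],0,0,0)
cv2.imwrite('pics/c6.png',np.hstack([pad(A),pad(B)]))
print(to([.404,.2575,.045],.13))
E
```

```text
(array([-0.0006, -0.0012,  0.0841]), array([-0.   , -0.003, -0.   ]))
```

View pics/c6.png

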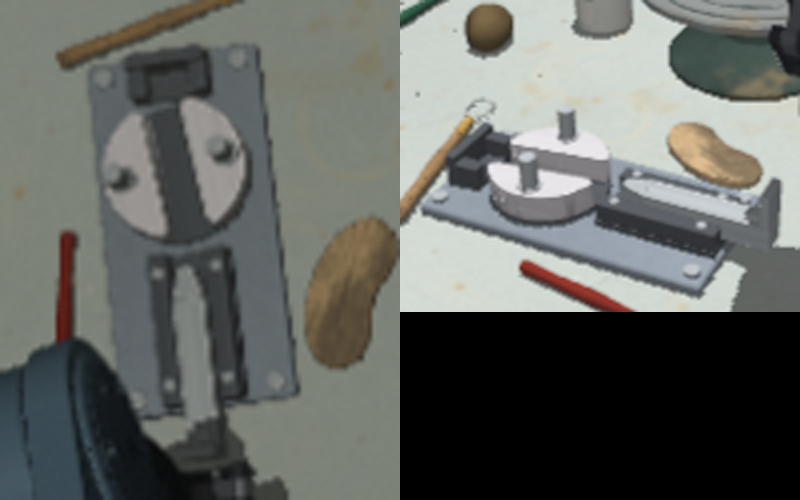

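The slot lines up with the bar and the nose is still outside the disc. Now I'll lower behind the plate and push.

Emit:
tcp_steps([
  {"sy": -0.001,"sz": 0.04,"jaw": 0},
  {"sy": -0.001,"sz": 0.082,"jaw": 0},
  {"sy": -0.001,"sz": 0.082,"jaw": 0},
  {"sy": -0.001,"sz": 0.082,"jaw": 0},
])

```text
time_s: 8.72
eef_pos: [0.4042, 0.2573, 0.0474]
eef_rot: [-0.0, 0.998, 0.065, 0.001]
wrist_force: [0.5, -0.1, 0.3]
opening: 0.004
grasp_force: 0.0
```

Emit:
tcp_steps([
  {"sx": 0.01,"jaw": 0},
  {"sx": 0.02,"jaw": 0},
  {"sx": 0.03,"jaw": 0},
  {"sx": 0.04,"jaw": 0},
  {"sx": 0.05,"jaw": 0},
  {"sx": 0.05,"jaw": 0},
])

```text
time_s: 9.48
eef_pos: [0.4537, 0.2635, 0.0464]
eef_rot: [-0.0, 0.998, 0.065, 0.001]
wrist_force: [-1.0, -0.1, 0.5]
opening: -0.002
grasp_force: 0.0
```

```bash
python3 -c "
from h import *
print(ctrl.get_obs()['wrist_force'])"
```

```text
[-0.97702281 -0.09780638  0.5386687 ]
```

Emit:
tcp_steps([
  {"sx": 0.01,"jaw": 0},
  {"sx": 0.02,"jaw": 0},
  {"sx": 0.03,"jaw": 0},
  {"sx": 0.04,"jaw": 0},
  {"sx": 0.05,"jaw": 0},
  {"sx": 0.06,"jaw": 0},
  {"sx": 0.07,"jaw": 0},
  {"sx": 0.08,"jaw": 0},
  {"sx": 0.08,"jaw": 0},
])

```text
time_s: 10.6
eef_pos: [0.5333, 0.2739, 0.0466]
eef_rot: [-0.0, 0.998, 0.065, 0.001]
wrist_force: [-0.5, 0.4, 0.4]
opening: -0.001
grasp_force: 0.0
```

```bash
python3 - <<'E'
from h import *
o=ctrl.get_obs();print(o['wrist_force'],o['torque'])
b=ctrl.camera('side');a=ctrl.camera('top')
A=cv2.resize(a[160:285,130:230],None,fx=4,fy=4,interpolation=2);B=cv2.resize(b[215:340,130:290],None,fx=2.5,fy=2.5,interpolation=2)
h=500;pad=lambda m:cv2.copyMakeBorder(m,0,h-m.shape[0],0,0,0)
cv2.imwrite('pics/c7.png',np.hstack([pad(A),pad(B)]))
E
```

```text
[-0.45624086  0.44399324  0.35410145] [ 0.01915902 -0.00035153  0.0440814 ]
```

View pics/c7.png

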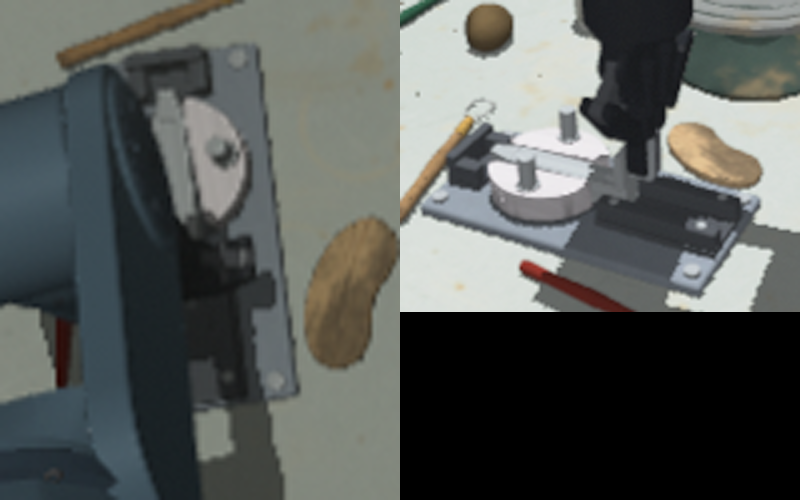

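The bar is through the slot with its nose entering the keeper, and about 18 mm remains. I'll push slowly until the force rises.

Emit:
tcp_steps([
  {"sx": 0.004,"jaw": 0},
  {"sx": 0.008,"jaw": 0},
  {"sx": 0.011,"jaw": 0},
  {"sx": 0.014,"jaw": 0},
  {"sx": 0.014,"jaw": 0},
])

```text
time_s: 11.32
eef_pos: [0.546, 0.2755, 0.0463]
eef_rot: [-0.0, 0.998, 0.065, 0.0]
wrist_force: [-0.0, -1.8, -0.6]
opening: -0.002
grasp_force: 0.2
```

Emit:
tcp_steps([
  {"sx": 0.001,"jaw": 0},
  {"sx": 0.002,"jaw": 0},
  {"sx": 0.003,"jaw": 0},
  {"sx": 0.003,"jaw": 0},
])

```text
time_s: 11.82
eef_pos: [0.5486, 0.2759, 0.0463]
eef_rot: [-0.0, 0.998, 0.065, 0.0]
wrist_force: [-1.6, 0.7, 0.6]
opening: -0.002
grasp_force: 0.8
```

Emit:
tcp_steps([
  {"sx": 0.001,"jaw": 0},
  {"sx": 0.002,"jaw": 0},
  {"sx": 0.002,"jaw": 0},
])

```text
time_s: 12.2
eef_pos: [0.5507, 0.2761, 0.0463]
eef_rot: [-0.0, 0.998, 0.065, 0.0]
wrist_force: [-0.9, -0.5, -0.2]
opening: 0.003
grasp_force: 0.5
```

No contact with the stop yet, so I'll continue in small steps.

Emit:
tcp_steps([
  {"sx": 0.001,"jaw": 0},
  {"sx": 0.002,"jaw": 0},
  {"sx": 0.003,"jaw": 0},
  {"sx": 0.003,"jaw": 0},
])

```text
time_s: 12.7
eef_pos: [0.5508, 0.2764, 0.0454]
eef_rot: [0.0, 0.998, 0.065, -0.003]
wrist_force: [-9.2, -0.7, 3.2]
opening: 0.001
grasp_force: 4.7
```

```bash
python3 - <<'E'
from h import *
b=ctrl.camera('side')
cv2.imwrite('pics/c8.png',cv2.resize(b[235:325,130:270],None,fx=5,fy=5,interpolation=2))
E
```

```text
(no output)
```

View pics/c8.png

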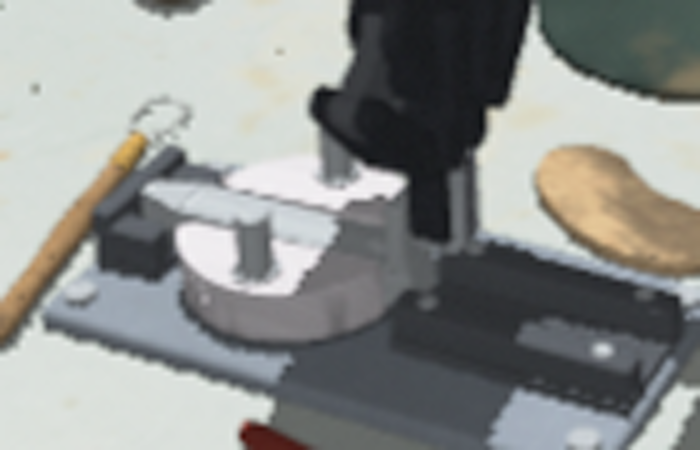

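The force rose to 9 N at the predicted home position. The nose is at side crop (143,188), against the stop. I'll back straight off in −x, rise and check with numbers.

Emit:
tcp_steps([
  {"sx": -0.02,"jaw": 0},
  {"sx": -0.03,"jaw": 0},
  {"sx": -0.03,"sz": -0.06,"jaw": 0},
  {"sx": -0.06,"sz": -0.12,"jaw": 0},
  {"sx": -0.12,"sz": -0.14,"jaw": 0},
  {"sx": -0.17,"sz": -0.14,"jaw": 0},
  {"sx": -0.17,"sz": -0.14,"jaw": 0},
  {"sx": -0.17,"sz": -0.14,"jaw": 0},
])

```text
time_s: 13.75
eef_pos: [0.386, 0.2548, 0.1872]
eef_rot: [-0.0, 0.998, 0.065, 0.001]
wrist_force: [0.6, 0.3, 0.3]
opening: 0.004
grasp_force: 0.0
```

```bash
python3 - <<'E'
from h import *
a=ctrl.camera('top');b=ctrl.camera('side')
P=ray('side',(130+142/5,235+188/5),.036);th=.13;c=np.array([[np.cos(th),np.sin(th)],[-np.sin(th),np.cos(th)]])
print('nose local',c@(P[:2]-[.6125,.2865]))
A=cv2.resize(a[160:285,130:230],None,fx=4,fy=4,interpolation=2);B=cv2.resize(b[215:340,130:290],None,fx=2.5,fy=2.5,interpolation=2)
pad=lambda m:cv2.copyMakeBorder(m,0,500-m.shape[0],0,0,0)
cv2.imwrite('pics/c9.png',np.hstack([pad(A),pad(B)]))
E
```

```text
nose local [0.06554714 0.00644098]
```

View pics/c9.png

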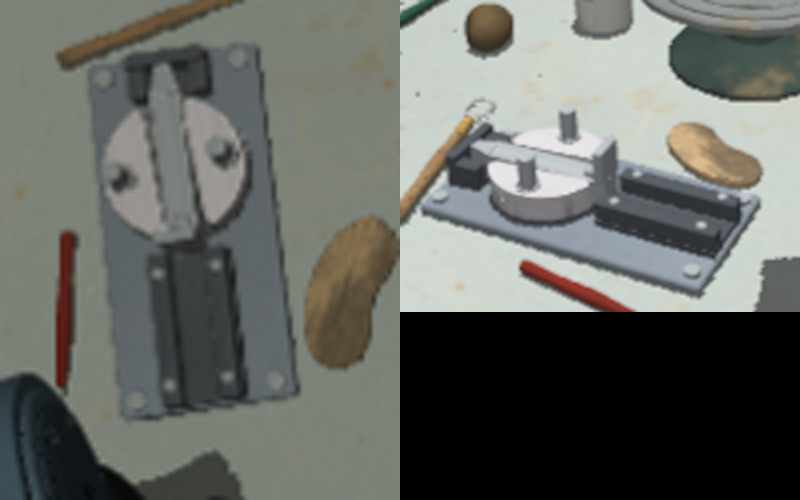

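The bar lies through the slot with its nose in the keeper, and the robot is clear of everything.

```bash
python3 -c "
from bench import ctrl;print(ctrl.hand_in())"
```

```text
the job is handed in; nothing more can be done
None
```

The job is handed in, with no verdict shown: the slot is in line, the bar was pushed home until the force rose at the end stop (nose about 66 mm past the axis), the bystanders in view look unmoved, and a mistyped move that turned the disc about 0.5 rad too far was pushed back before the bar went in.

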